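# Lock the wheel of a shell-turning stand with its linchpin

### The arm

A 6-joint arm with a two-finger parallel gripper is mounted at the origin on the work surface. World frame = base frame: x ahead of the robot, y to its left, z up, the work surface at z = 0. Lengths are in m, angles in degrees, forces in N, time in s.
With the tool pointing down it reaches from about 0.225 to 0.875 m from the base axis. Payload 3.4 kg.
Tool frame: the origin (TCP) lies at the very end of the fingers, on their centre line; the grasp point (between the pads) lies 19 mm behind it; z points along the fingers, y is the line along which they close (so a half turn about z gives the same grasp; the last joint's range is limited). The gripper opens to 85 mm and grips with 20 to 120 N. Pads are 22 mm wide; open, the fingers measure 114 mm over their backs; the gripper's body (76 mm by 85 mm) begins 54 mm behind the grasp point. The pads swing forward as they close: fully open they stand 13 mm farther back than shut.
Start: joints at [-78.896, 15.808, 86.224, -0, 77.962, -6.933], TCP at [0.178, -0.547, 0.231] pointing down, gripper open.
Joint ranges: [-165.64, 165.64], [-43.16, 119.46], [12.63, 154.43], [-67.54, 247.53], [6.08, 155.33], [-154.97, 154.97]. Speed limits (degrees/s): [147.25, 147.25, 180, 180, 180, 180].

### API

Orientations are given as a 3x3 rotation matrix whose columns are the frame's x, y, z axes.
In Python, from station import manip gives the robot as it stands. The module is installed in compiled form; this text tells all that it offers.
- The arm moves only by the tool step_arm, never from a script. Its argument "steps" is a list of rows, each a list of 7 numbers: the shift along the tool's x, y, z in cm, then the turn, a rotation vector about the tool's x, y, z in rad, then the opening, from 0 (shut) to 1 (fully open). In form: [[tx, ty, tz, wx, wy, wz, claw], ...]. A call has 1 to 12 rows; each row is the pose to reach, as a shift and turn from the pose commanded when the call began, along the tool's axes at that moment; what a row does not reach only later rows make up. A row lasts 1/8 s, in which the tool goes at most 62.5 mm and 10.7 degrees, less where a joint would pass 70% of its speed; a pose out of reach is approached as far as the arm can. A call with a gripper value outside its range is refused whole. The fingers move at their own pace and stop on an object; the grip force is fixed at half the most. Time passes only in rows, so rows that repeat a pose let the fingers close. It gives the time, the measured TCP pose, the force, the opening and the grip force at its end, in the units of the state.
- manip.state(): the state, without advancing time (a new reading comes with each control period).
- manip.capture(name): name is "side" or "top" or "wrist"; returns the picture (400x640x3 uint8, red, green, blue); there is no depth.
- manip.camera_info(name): a dict with "intrinsics" (3x3 intrinsics, pixels), "k1" (the pictures are not rectified: a ray, as slopes to the right and down, at radius r is drawn at 1 + k1 r^2 times it, then the intrinsics apply), "R" (3x3) and "t" (3): a world point X has camera coordinates R X + t. Camera axes: x right, y down, z forward; pixel columns grow to the right and rows downward; lengths in m; the calibration is good to about 2 mm. A picture is of the moment at which its call begins: read the wrist's pose just before it. camera_info takes no time and is no camera call; for the wrist camera it gives the pose at the moment of the call.
- manip.sign_off(): hands the job in; it is judged then, once.
The state is a dict: "clock": time; "joints": joint angles; "qvel": joint speeds; "effort": joint torques, N m; "eef_pos": TCP position; "orientation": TCP orientation; "force": force on the tool from outside, world axes, zero at the start; "ft_torque": the same for the moment, N m; "finger_gap": opening from 0.0 (shut) to 1.0 (fully open); "gripper_force": force on a finger pad.
Only numpy, scipy, OpenCV 4.12 (cv2) and the standard library are available. Lean on these libraries where they do the work, as an engineer would, in place of code of your own. Each camera call takes 0.05 s, during which the arm holds its last target. There are 200 camera calls.

### The job

Take the red-tabbed linchpin out of the wooden block and push it down through the hole near the free end of the turning stand's square steel shaft until its collar sits on the shaft, with its dark wire ring pointing out past the shaft's free end. Then swing the ring down over the end of the shaft until it hangs nearly straight down around it, and let go. Leave the blue-tabbed pin standing in the block.

Things in the scene. Friction and masses are not known exactly. Their poses are not given: they have to be found in the camera images.
- red_pin: Loose steel linchpin, 0.2 kg, upright in a wooden block. Origin on its axis under the collar, z up, x where the ring points. Below: shank 10 mm in diameter, 58 mm long, last 14 mm tapering to a 4 mm tip. Above: collar 36 mm in diameter, 14 mm high, then a red tab, 22 along x, 12 along y, 20 high (14 to 34 mm above origin): grip it from above across the 12 mm, with fingertips above the collar.
- ring (a joint): Angle of the red pin's D-shaped dark ring (5 mm wire), hinged along the pin's y, 8 mm above its origin. 0: level, out along +x; below 0 raised (starts -0.45 to -0.1); grows swinging down, stop at 1.48 (hanging). Straight wires at y = +-30 mm, 14 to 56 mm from the hinge; cross wire at 70 mm. Light friction keeps it where left; 1 N moves it. Open fingers astride the shaft can press both wires.
- shaft_hole (a point): Mouth centre of the hole in the fixed level square shaft (36 mm across, top 95 mm above table); z up, x to the shaft's free end, 20 mm off. Hole: vertical, right through, 16 mm wide, mouth a 45 degree funnel 26 mm wide. A wooden wheel (110 mm, top 132 mm above table) has its face 30 mm behind the hole. Beside and beyond the end: free room down to a base plate 12 mm high.
- blue_pin: A like pin with a blue tab, same frame; leave it standing. Both pins stand 110 mm apart, collars on top of one fixed light wooden block (75 x 190 mm, 62 mm high), either one in either hole; each can be drawn straight up (58 mm of shank).
Not all that is in view belongs to the job. Of the things that look like the part that bears shaft_hole, the largest one is meant.

How it is judged:
By the outcome, as a careful person would: the job done as asked, in the order asked, and still so for the second after the job is handed in, with the robot touching nothing.
It also fails if it takes over 48 s, if anything falls off the work surface, if the arm or the gripper's body presses on something with over 40 N, if the wrist force passes 120 N, or if a joint passes its speed limit or range.

## Working session

There is one attempt and no reset: what is moved stays moved. The work goes in short steps, Python scripts to look and compute and a tool call to move; the robot and the scene stay as the last step left them, time stands still between calls to the robot, and variables do not carry over. Pictures are saved under pics/ and viewed, at most 10 in all, crops included, and the job is handed in when it is done.

Besides the shell and the picture viewer there is one more tool, called after "Call:" in YAML: its name, and indented under it one key for each argument. step_arm: Moves the arm, as the interface text tells. Its arguments: {"type":"object","properties":{"steps":{"type":"array"}},"required":["steps"]}

```bash
mkdir -p pics; cat > h.py <<'E'
import numpy as np, cv2
from station import manip
def save(img,n): cv2.imwrite('pics/'+n+'.png',cv2.cvtColor(img,cv2.COLOR_RGB2BGR))
def ray(ci,u,v):
    K=np.array(ci['intrinsics']);R=np.array(ci['R']);t=np.array(ci['t']);k=ci['k1']
    d=cv2.undistortPoints(np.array([[[u,v]]],float),K,np.array([k,0,0,0,0.]))[0,0]
    return -R.T@t, R.T@np.array([d[0],d[1],1])
def onz(ci,u,v,z):
    c,d=ray(ci,u,v); return c+d*(z-c[2])/d[2]
def proj(ci,X):
    return cv2.projectPoints(np.array(X,float).reshape(-1,3),cv2.Rodrigues(np.array(ci['R']))[0],np.array(ci['t'],float),np.array(ci['intrinsics'],float),np.array([ci['k1'],0,0,0,0.]))[0][:,0]
E
python3 - <<'E'
from h import *
for n in('top','side'):
    im=manip.capture(n);np.save('pics/'+n,im);save(im,n+'0')
    ci=manip.camera_info(n);print(n,-np.array(ci['R']).T@ci['t'])
s=manip.state();print(s['clock'],s['eef_pos'],s['orientation'])
E
```

```text
top [0.30968699 0.02415616 1.00215876]
side [-0.0254839   0.52052003  0.59641462]
0.1 [ 0.1779643  -0.54626836  0.23051415] [[ 9.50861097e-01  3.09617655e-01 -2.86294860e-04]
 [ 3.09617696e-01 -9.50859700e-01  1.64714202e-03]
 [ 2.37758003e-04 -1.65484522e-03 -9.99998602e-01]]
```

View pics/top0.png

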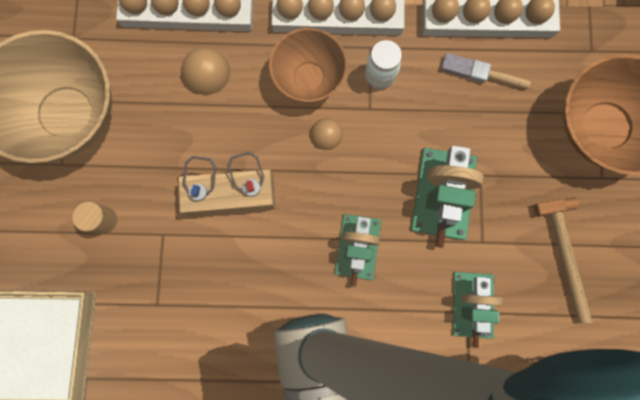

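View pics/side0.png

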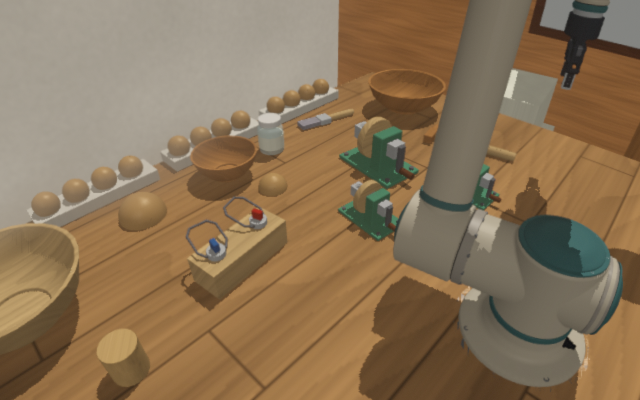

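The top view shows the red tab at (251,187) and the blue one at (197,191). The three candidate stands are at (447,193), (359,247) and (475,305). The first is the largest, with its shaft hole near (459,156). I'll check that choice in one close crop.

```bash
python3 - <<'E'
from h import *
im=np.load('pics/top.npy')
a=cv2.resize(im[140:220,170:280],None,fx=3.6,fy=3.6,interpolation=cv2.INTER_CUBIC)
b=cv2.resize(im[140:250,405:495],None,fx=4.4,fy=4.4,interpolation=cv2.INTER_CUBIC)
o=np.zeros((484,800,3),np.uint8);o[:a.shape[0],:a.shape[1]]=a;o[:b.shape[0],400:400+b.shape[1]]=b
save(o,'crop0')
ci=manip.camera_info('top');cs=manip.camera_info('side')
sd=np.load('pics/side.npy')
def cent(im,m,lo,roi):
    h=cv2.cvtColor(im,cv2.COLOR_RGB2HSV);k=cv2.inRange(h,*lo)
    if m:k|=cv2.inRange(h,*m)
    z=np.zeros_like(k);x0,y0,x1,y1=roi;z[y0:y1,x0:x1]=k[y0:y1,x0:x1]
    M=cv2.moments(z,True);return M['m10']/M['m00'],M['m01']/M['m00'],M['m00']
red=((172,140,60),(180,255,255)),((0,170,60),(6,255,255))
for n,i,c,r in(('top',im,ci,(235,172,268,200)),('side',sd,cs,(245,200,270,225))):
    p=cent(i,*red,r);print(n,p,onz(c,p[0],p[1],.062+.028))
blue=None,((100,120,40),(125,255,255))
for n,i,c,r in(('top',im,ci,(185,180,210,205)),('side',sd,cs,(205,232,225,255))):
    p=cent(i,*blue,r);print(n,p,onz(c,p[0],p[1],.062+.028))
print('hole',onz(ci,459.5,156,.095))
E
```

```text
top (249.5, 185.5, 26.0) [0.49018848 0.17279298 0.09      ]
side (256.7073170731707, 213.40243902439025, 82.0) [0.48928856 0.17480812 0.09      ]
top (194.63636363636363, 190.04545454545453, 22.0) [0.47794044 0.2824082  0.09      ]
side (213.35897435897436, 242.48717948717947, 39.0) [0.48242476 0.28139602 0.09      ]
hole [ 0.56120763 -0.25174425  0.095     ]
```

View pics/crop0.png

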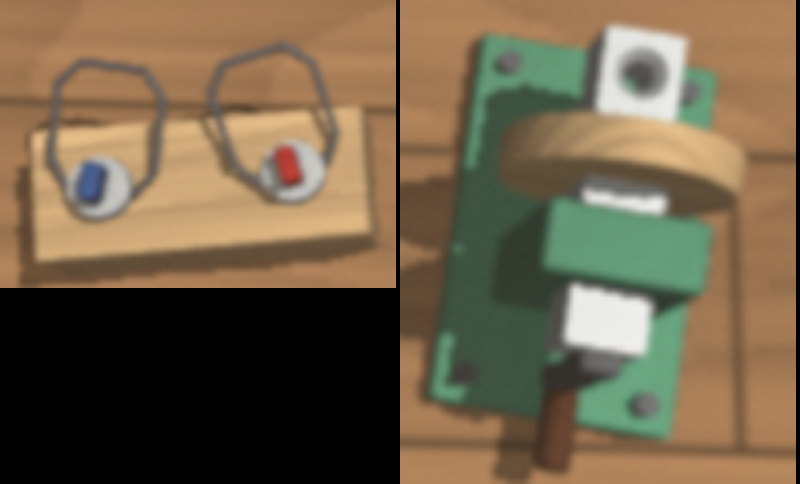

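The crop confirms the choice: the red pin's collar is near (251,188) and the largest stand's hole near (460,156.6), close to the shaft's free end. Next I'll move over the red pin for a wrist look.

Call:
step_arm:
  steps:
    - [45,-58,-3,0,0,0,1]
    - [45,-58,-3,0,0,0,1]
    - [45,-58,-3,0,0,0,1]
    - [45,-58,-3,0,0,0,1]
    - [45,-58,-3,0,0,0,1]
    - [45,-58,-3,0,0,0,1]
    - [45,-58,-3,0,0,0,1]
    - [45,-58,-3,0,0,0,1]
    - [45,-58,-3,0,0,0,1]
    - [45,-58,-3,0,0,0,1]
    - [45,-58,-3,0,0,0,1]
    - [45,-58,-3,0,0,0,1]

```text
clock: 1.6
eef_pos: [0.4265, 0.1466, 0.2611]
orientation: [[0.95, 0.312, 0.0], [0.312, -0.95, -0.0], [0.0, 0.0, -1.0]]
force: [0.3, -0.5, 0.3]
finger_gap: 1.001
gripper_force: 0.0
```

```bash
python3 - <<'E'
from h import *
s=manip.state();ci=manip.camera_info('wrist');im=manip.capture('wrist');np.save('pics/w1',im);save(im,'w1')
print(s['eef_pos'],-np.array(ci['R']).T@ci['t'],np.array(ci['R'])[2], np.abs(s['qvel']).max())
print(proj(ci,[[.49,.174,.09],[.48,.282,.09]]))
import json;json.dump({k:np.array(v).tolist() for k,v in ci.items()},open('pics/w1.json','w'))
E
```

```text
[0.42652384 0.14662772 0.26113022] [0.50257573 0.17198948 0.40464702] [-0.29748779 -0.0967466  -0.94981109] 43.814956965350156
[[318.01102306 103.37472607]
 [202.06077711  77.02797056]]
```

View pics/w1.png

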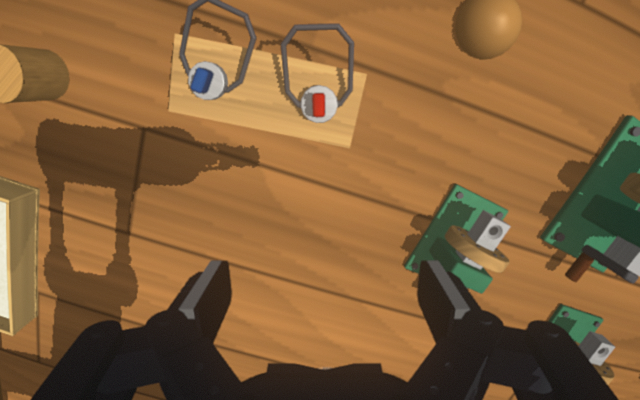

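The wrist picture shows the red tab at (318,104) on its collar, with its ring pointing up in the image, cross wire from about (288,28) to (350,27). The blue pin is at (206,80).

```bash
python3 - <<'E'
from h import *
import json
from scipy.optimize import brentq
ci=json.load(open('pics/w1.json'));im=np.load('pics/w1.npy')
h=cv2.cvtColor(im,cv2.COLOR_RGB2HSV)
roi=np.zeros((400,640),np.uint8);roi[80:128,295:345]=255
red=(cv2.inRange(h,(0,170,60),(6,255,255))|cv2.inRange(h,(172,140,60),(180,255,255)))&roi
c,_=cv2.findContours(red,0,1);c=max(c,key=cv2.contourArea);print('red',cv2.minAreaRect(c))
# bright top face of tab
g=cv2.inRange(h,(0,0,110),(180,50,255))&roi
c2,_=cv2.findContours(g|red,0,1);c2=max(c2,key=cv2.contourArea);h2=cv2.convexHull(c2);(u,v),r=cv2.minEnclosingCircle(h2);el=cv2.fitEllipse(h2);print('collar',u,v,r,el)
P=onz(ci,el[0][0],el[0][1],.072);print('pin',P)
top=onz(ci,*cv2.minAreaRect(c)[0],.092);print('tab',top)
box=np.array([onz(ci,*p,.096)[:2] for p in cv2.boxPoints(cv2.minAreaRect(c))]);print('box',box, [np.linalg.norm(box[i]-box[(i+1)%4]) for i in range(4)],[np.degrees(np.arctan2(*(box[(i+1)%4]-box[i])[::-1])) for i in range(2)])
hin=np.array([P[0],P[1],.070])
def f(a):
    m=onz(ci,319,26.5,.07+.07*np.sin(a)); return np.hypot(*(m-hin)[:2])-.07*np.cos(a)
print([f(a) for a in(0,.2,.4,.6)])
try:
    a=brentq(f,0,.6);m=onz(ci,319,26.5,.07+.07*np.sin(a));d=m-hin;print('raise',a,'yaw',np.degrees(np.arctan2(d[1],d[0])))
except Exception as e: print(e)
# ring mask edges
dk=cv2.inRange(h,(0,0,0),(180,90,95)); 
for row in (40,50,60,70): 
    x=np.where(dk[row,270:365])[0]+270; print(row,x)
sh=manip.camera_info('top')
# shaft axis from top: front-end hole centre and rear part centre
A=onz(sh,460,156.6,.095);B=onz(sh,405+207/4.4,140+318/4.4,.095)
print('hole',A,'yaw',np.degrees(np.arctan2(*(A-B)[1::-1])))
print(manip.state()['eef_pos'])
E
```

```text
red ((318.0, 104.5), (21.0, 10.0), 90.0)
collar 319.0 103.5 19.05921745300293 ((318.7406005859375, 103.64031219482422), (36.38447952270508, 37.15802764892578), 85.47371673583984)
pin [0.48926259 0.17336071 0.072     ]
tab [0.48912123 0.17368836 0.092     ]
box [[0.49663682 0.18076095]
 [0.49943497 0.17221815]
 [0.48183773 0.16645629]
 [0.47898968 0.17514546]] [np.float64(0.008989385961344895), np.float64(0.018516537222724106), np.float64(0.009144018377280336), np.float64(0.01851905057334213)] [np.float64(-71.86405221134602), np.float64(-161.87001380883873)]
[np.float64(-0.00017751971336393835), np.float64(-0.0011739517126426458), np.float64(0.0006607647831513158), np.float64(0.005253422009019557)]
raise 0.3547610622154744 yaw 17.431279698565934
40 [283 284 285 288 289 346 347 348]
50 [282 349 350]
60 [283 349 350]
70 [284 349 350]
hole [ 0.55997544 -0.25272953  0.095     ] yaw -9.038377506314488
[0.42878719 0.15150318 0.2612131 ]
```

Call:
step_arm:
  steps:
    - [6.9,-0.8,0,0,0,0,0.4]
    - [6.9,-0.8,8,0,0,0,0.4]
    - [6.9,-0.8,11,0,0,0,0.4]
    - [6.9,-0.8,11,0,0,0,0.4]
    - [6.9,-0.8,11,0,0,0,0.4]
    - [6.9,-0.8,11,0,0,0,0.4]

```text
clock: 2.4
eef_pos: [0.4911, 0.1732, 0.1538]
orientation: [[0.951, 0.309, 0.005], [0.309, -0.951, 0.001], [0.005, 0.001, -1.0]]
force: [0.8, 0.9, 0.2]
finger_gap: 0.401
gripper_force: 0.0
```

Call:
step_arm:
  steps:
    - [0,0,3,0,0,0,0.4]
    - [0,0,6,0,0,0,0.4]
    - [0,0,7,0,0,0,0.4]
    - [0,0,7,0,0,0,0.4]
    - [0,0,7,0,0,0,0.4]
    - [0,0,7,0,0,0,0.4]

```text
clock: 3.15
eef_pos: [0.4903, 0.1732, 0.0824]
orientation: [[0.951, 0.31, 0.002], [0.31, -0.951, 0.0], [0.002, 0.0, -1.0]]
force: [-0.1, 0.4, 0.1]
finger_gap: 0.398
gripper_force: 0.0
```

Call:
step_arm:
  steps:
    - [0,0,0,0,0,0,0]
    - [0,0,0,0,0,0,0]
    - [0,0,0,0,0,0,0]
    - [0,0,0,0,0,0,0]
    - [0,0,0,0,0,0,0]
    - [0,0,0,0,0,0,0]

```text
clock: 3.9
eef_pos: [0.4898, 0.1731, 0.0819]
orientation: [[0.951, 0.31, 0.001], [0.31, -0.951, 0.0], [0.001, 0.0, -1.0]]
force: [-0.6, -0.5, 6.2]
finger_gap: 0.123
gripper_force: 60.3
```

Call:
step_arm:
  steps:
    - [0,0,-2,0,0,0,0]
    - [0,0,-5,0,0,0,0]
    - [0,0,-9,0,0,0,0]
    - [0,0,-13,0,0,0,0]
    - [0,0,-16,0,0,0,0]
    - [0,0,-16,0,0,0,0]
    - [0,0,-16,0,0,0,0]

```text
clock: 4.78
eef_pos: [0.4884, 0.1728, 0.2395]
orientation: [[0.951, 0.31, -0.003], [0.31, -0.951, -0.001], [-0.003, -0.0, -1.0]]
force: [0.8, 0.7, -2.3]
finger_gap: 0.122
gripper_force: 59.3
```

Call:
step_arm:
  steps:
    - [-1.5,3,0,0,0,0.05,0]
    - [-3,7,0,0,0,0.1,0]
    - [-4.5,12,0,0,0,0.17,0]
    - [-6,17,0,0,0,0.24,0]
    - [-7.5,22,0,0,0,0.31,0]
    - [-9.5,27,0,0,0,0.37,0]
    - [-11,32,0,0,0,0.43,0]
    - [-12.5,36,0,0,0,0.47,0]
    - [-13.7,39,0,0,0,0.47,0]
    - [-13.7,39,0,0,0,0.47,0]
    - [-13.7,39,0,0,0,0.47,0]
    - [-13.7,39,0,0,0,0.47,0]

```text
clock: 6.28
eef_pos: [0.4797, -0.2389, 0.2406]
orientation: [[0.988, -0.153, -0.001], [-0.153, -0.988, 0.001], [-0.001, -0.001, -1.0]]
force: [-0.9, 0.2, -1.5]
finger_gap: 0.122
gripper_force: 59.4
```

```bash
python3 - <<'E'
from h import *
import json
for i in range(6): manip.capture('side')
s=manip.state();ci=manip.camera_info('wrist');im=manip.capture('wrist');np.save('pics/w2',im);save(im,'w2')
json.dump({k:np.array(v).tolist() for k,v in ci.items()},open('pics/w2.json','w'))
print(s['clock'],s['eef_pos'],s['orientation'],np.abs(s['qvel']).max(),s['finger_gap'])
print(proj(ci,[.56,-.2527,.095]))
E
```

```text
6.575 [ 0.48007881 -0.23976397  0.24149516] [[ 9.88098570e-01 -1.53821705e-01  3.13177962e-04]
 [-1.53821635e-01 -9.88098602e-01 -2.37453688e-04]
 [ 3.45976238e-04  1.86454104e-04 -9.99999923e-01]] 0.28263354466864443 0.11923605268796186
[[325.22431098  89.34921346]]
```

View pics/w2.png

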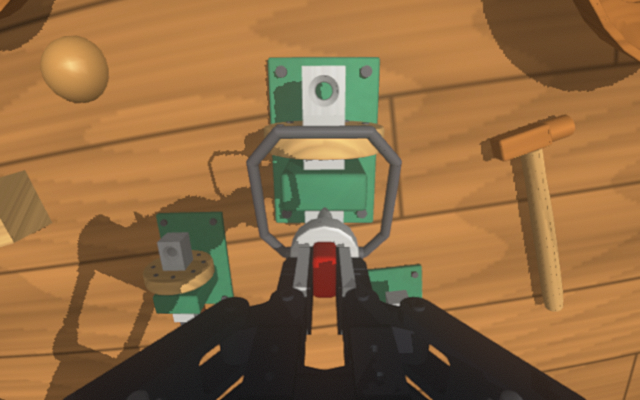

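The wrist view shows the pin upright in the grip, tab at (324,265), ring level and symmetric about column 324. The shaft runs straight up the image, hole at about (324,91).

```bash
python3 - <<'E'
from h import *
import json
ci=json.load(open('pics/w2.json'));im=np.load('pics/w2.npy')
h=cv2.cvtColor(im,cv2.COLOR_RGB2HSV);g=cv2.cvtColor(im,cv2.COLOR_RGB2GRAY)
w=cv2.inRange(h,(0,0,150),(180,40,255)); 
roi=np.zeros_like(w);roi[60:128,295:355]=255
cs,hi=cv2.findContours(w&roi,cv2.RETR_CCOMP,cv2.CHAIN_APPROX_NONE)
for c,k in zip(cs,hi[0]):
    if cv2.contourArea(c)>150:
        M=cv2.moments(c);u,v=M['m10']/M['m00'],M['m01']/M['m00'];print('hole' if k[3]>=0 else 'outer',u,v,cv2.contourArea(c),cv2.boundingRect(c),onz(ci,u,v,.095))
L=[];R=[]
for r in range(70,122,6):
    x=np.where((w&roi)[r])[0];L.append(onz(ci,x[0],r,.095));R.append(onz(ci,x[-1]+1,r,.095))
L=np.array(L);R=np.array(R)
for e in(L,R):
    p=np.polyfit(e[:,0],e[:,1],1);print('yaw',np.degrees(np.arctan(p[0])),'y at .56',np.polyval(p,.56))
print('end',onz(ci,324,65.5,.095))
tip=onz(ci,325,212,.162-.0);print('tip-ish',tip)
E
```

```text
outer 323.34808259587015 95.1871815500134 2486.0 (302, 66, 44, 60) [ 0.55554847 -0.25040861  0.095     ]
hole 325.8061657032755 88.25741811175337 432.5 (314, 75, 25, 26) [ 0.56079869 -0.25331818  0.095     ]
yaw -8.673498300024436 y at .56 -0.23303154447821467
yaw -9.454396944114785 y at .56 -0.27006459906525493
end [ 0.57894147 -0.25459749  0.095     ]
tip-ish [ 0.47614986 -0.23945818  0.162     ]
```

Call:
step_arm:
  steps:
    - [3,0,0,0,0,0,0]
    - [6,0,0,0,0,0,0]
    - [8.1,0,0,0,0,0,0]
    - [8.1,0,2,0,0,0,0]
    - [8.1,0,4.5,0,0,0,0]
    - [8.1,0,5,0,0,0,0]
    - [8.1,0,5,0,0,0,0]
    - [8.1,0,5,0,0,0,0]

```text
clock: 7.62
eef_pos: [0.5606, -0.2532, 0.1926]
orientation: [[0.988, -0.155, 0.002], [-0.155, -0.988, -0.001], [0.002, 0.001, -1.0]]
force: [-0.4, -0.2, -1.6]
finger_gap: 0.12
gripper_force: 59.3
```

```bash
python3 - <<'E'
from h import *
a=manip.capture('top');s=manip.state();b=manip.capture('side');print(s['eef_pos'],s['force'])
a=cv2.resize(a[120:230,410:500],None,fx=4.4,fy=4.4);b=cv2.resize(b[90:200,330:430],None,fx=4,fy=4)
o=np.zeros((484,800,3),np.uint8);o[:a.shape[0],:a.shape[1]]=a;o[:b.shape[0],400:400+b.shape[1]]=b;save(o,'c1')
E
```

```text
[ 0.56058952 -0.25314075  0.19258162] [ 0.64011527 -0.26499609 -1.66484466]
```

View pics/c1.png

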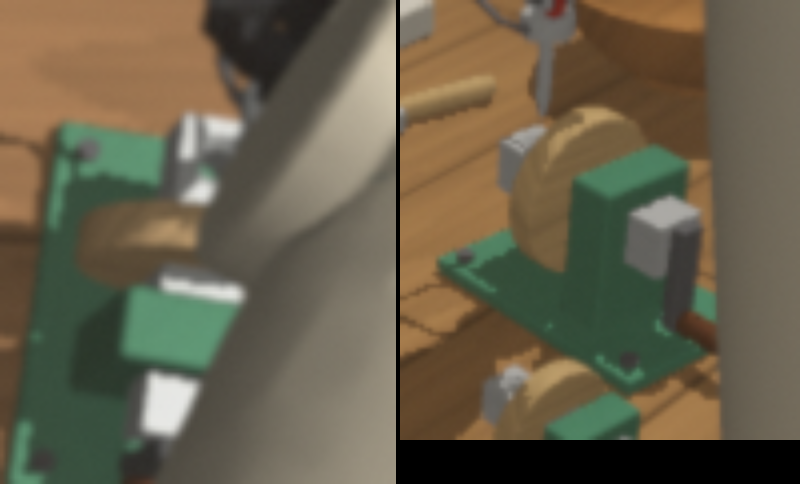

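The side crop shows the shank tip at crop (545,112), just above the shaft end. The top view is partly hidden by the arm. I'll lower in stages and watch the force.

Call:
step_arm:
  steps:
    - [0,0,1,0,0,0,0]
    - [0,0,2,0,0,0,0]
    - [0,0,3,0,0,0,0]
    - [0,0,4,0,0,0,0]
    - [0,0,4.5,0,0,0,0]
    - [0,0,4.5,0,0,0,0]

```text
clock: 8.48
eef_pos: [0.5598, -0.2527, 0.1457]
orientation: [[0.988, -0.155, -0.001], [-0.155, -0.988, 0.0], [-0.001, -0.0, -1.0]]
force: [-0.8, 0.1, 0.0]
finger_gap: 0.122
gripper_force: 59.4
```

Call:
step_arm:
  steps:
    - [0,0,1,0,0,0,0]
    - [0,0,2,0,0,0,0]
    - [0,0,2.6,0,0,0,0]
    - [0,0,2.9,0,0,0,0]
    - [0,0,2.9,0,0,0,0]
    - [0,0,3.0,0,0,0,0]
    - [0,0,3.0,0,0,0,0]

```text
clock: 9.35
eef_pos: [0.5601, -0.2528, 0.1165]
orientation: [[0.988, -0.155, 0.0], [-0.155, -0.988, -0.0], [0.0, 0.0, -1.0]]
force: [0.2, -0.0, -1.6]
finger_gap: 0.12
gripper_force: 59.4
```

Call:
step_arm:
  steps:
    - [0,0,0.1,0,0,0,0]
    - [0,0,0.2,0,0,0,0]
    - [0,0,0.2,0,0,0,0]
    - [0,0,0.2,0,0,0,0]

```text
clock: 9.85
eef_pos: [0.5601, -0.2529, 0.115]
orientation: [[0.988, -0.155, 0.001], [-0.155, -0.988, -0.0], [0.001, 0.0, -1.0]]
force: [-1.0, 0.4, 5.4]
finger_gap: 0.122
gripper_force: 60.1
```

The collar is seated: contact gave +7 N at the expected height. Now I'll release, lift, and move out along the shaft.

Call:
step_arm:
  steps:
    - [0,0,0,0,0,0,0.4]
    - [0,0,0,0,0,0,0.4]
    - [0,0,0,0,0,0,0.4]
    - [0,0,-2,0,0,0,0.4]
    - [0,0,-5,0,0,0,0.4]
    - [0,0,-7,0,0,0,0.4]
    - [0,0,-7,0,0,0,0.5]
    - [0,0,-7,0,0,0,0.52]
    - [0,0,-7,0,0,0,0.52]
    - [0,0,-7,0,0,0,0.52]

```text
clock: 11.1
eef_pos: [0.5596, -0.2525, 0.1833]
orientation: [[0.988, -0.155, -0.002], [-0.155, -0.988, 0.001], [-0.002, -0.001, -1.0]]
force: [0.4, -0.7, 0.3]
finger_gap: 0.522
gripper_force: 0.0
```

```bash
python3 - <<'E'
from h import *
manip.capture('side');manip.capture('side')
ci=manip.camera_info('wrist');im=manip.capture('wrist');save(im,'w3');s=manip.state();print(s['clock'],s['eef_pos'],s['orientation'],s['finger_gap'],s['force'])
e=np.array(s['eef_pos']);x=s['orientation'][:,0];y=s['orientation'][:,1]
q=np.array([.5603,-.2525,.095]); ex=np.array([.9877,-.1564,0]);ey=np.array([.1564,.9877,0])
print(proj(ci,[q+[0,0,.034],q+ex*.07*np.cos(.35)+[0,0,.008+.024],q+ex*.02]))
E
```

```text
11.25 [ 0.55987114 -0.25269606  0.18388758] [[ 9.87972482e-01 -1.54628747e-01 -5.69606102e-04]
 [-1.54628607e-01 -9.87972628e-01  2.82579527e-04]
 [-6.06450155e-04 -1.91103399e-04 -9.99999798e-01]] 0.5139771615083712 [0.61143325 0.09293264 0.46416941]
[[324.28732093 219.02883158]
 [324.56975684 114.58169557]
 [324.39910285 175.93755867]]
```

View pics/w3.png

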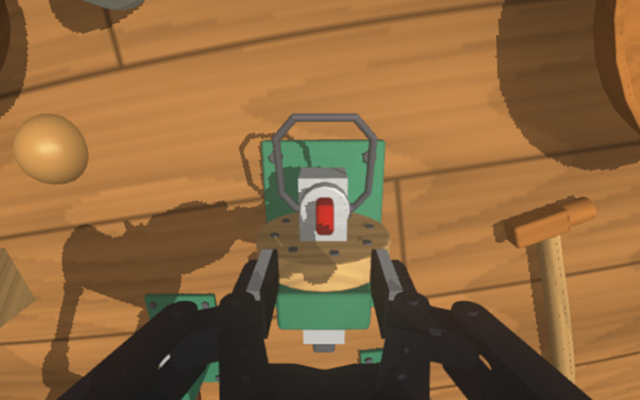

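The wrist view shows the collar down on the shaft around (324,215), with the ring pointing out past the free end, cross wire at row 118. The open fingertips are slightly inside the wires, so I'll widen the opening to 0.62 and press.

Call:
step_arm:
  steps:
    - [3,0,0,0,0,0,0.62]
    - [5.1,0,0,0,0,0,0.62]
    - [5.1,0,2,0,0,0,0.62]
    - [5.1,0,4,0,0,0,0.62]
    - [5.1,0,6,0,0,0,0.62]
    - [5.1,0,7.5,0,0,0,0.62]
    - [5.1,0,8.7,0,0,0,0.62]
    - [4.7,0,10.1,0,0,0,0.62]
    - [4.3,0,10.6,0,0,0,0.62]
    - [3.9,0,11.1,0,0,0,0.62]
    - [3.9,0,11.1,0,0,0,0.62]

```text
clock: 12.62
eef_pos: [0.598, -0.2587, 0.0733]
orientation: [[0.988, -0.155, -0.0], [-0.155, -0.988, 0.0], [-0.0, -0.0, -1.0]]
force: [0.4, 0.1, 0.5]
finger_gap: 0.619
gripper_force: 0.0
```

```bash
python3 - <<'E'
from h import *
a=manip.capture('wrist');b=manip.capture('side');s=manip.state();print(s['clock'],s['eef_pos'],s['force'],s['finger_gap'])
b=cv2.resize(b[90:190,330:430],None,fx=2.6,fy=2.6,interpolation=2);a=a[60:400,90:560]
o=np.zeros((340,735,3),np.uint8);o[:,:470]=a;o[:260,472:732]=b;save(o,'c2')
E
```

```text
12.725 [ 0.59865807 -0.25895671  0.07374102] [ 0.34054016 -0.29627793  0.08449074] 0.6249638712072748
```

View pics/c2.png

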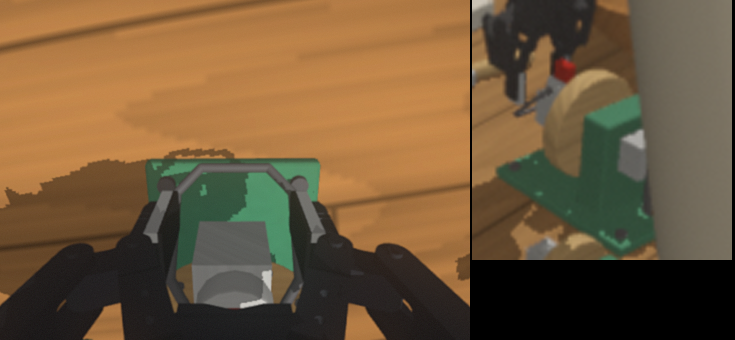

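The crop shows the cross wire at about (240,168), which is full-frame (330,228), with the fingers astride the shaft end. I'll check the ring's angle numerically before continuing.

```bash
python3 - <<'E'
from h import *
ci=manip.camera_info('wrist')
q=np.array([.5603,-.2525,.103]); ex=np.array([.9877,-.1564,0]);ey=np.array([.1564,.9877,0])
for a in(-.35,0,.3,.5,.7,.9,1.1):
    c=q+.07*np.cos(a)*ex-[0,0,.07*np.sin(a)]; m=q+.056*np.cos(a)*ex-[0,0,.056*np.sin(a)]
    print(a,proj(ci,[c,m+.03*ey,m-.03*ey]).round().tolist())
E
```

```text
-0.35 [[324.0, 269.0], [236.0, 295.0], [412.0, 296.0]]
0 [[324.0, 227.0], [247.0, 259.0], [400.0, 260.0]]
0.3 [[324.0, 215.0], [256.0, 246.0], [392.0, 246.0]]
0.5 [[324.0, 216.0], [261.0, 245.0], [387.0, 245.0]]
0.7 [[324.0, 222.0], [265.0, 248.0], [383.0, 248.0]]
0.9 [[324.0, 232.0], [268.0, 255.0], [380.0, 255.0]]
1.1 [[324.0, 245.0], [271.0, 264.0], [377.0, 265.0]]
```

The corners at about (265,255) and row 228 put the ring at about 0.8 rad, so the press is working. I'll continue the arc.

Call:
step_arm:
  steps:
    - [-0.4,0,0.4,0,0,0,0.62]
    - [-0.8,0,0.6,0,0,0,0.62]
    - [-1.2,0,0.7,0,0,0,0.62]
    - [-1.5,0,0.7,0,0,0,0.62]
    - [-1.8,0,0.7,0,0,0,0.62]
    - [-2.0,0,0.7,0,0,0,0.62]
    - [-2.1,0,0.7,0,0,0,0.62]
    - [-2.1,0,0.7,0,0,0,0.62]
    - [-2.1,0,0.7,0,0,0,0.62]

```text
clock: 13.85
eef_pos: [0.5777, -0.2555, 0.0663]
orientation: [[0.988, -0.155, -0.0], [-0.155, -0.988, -0.0], [-0.0, 0.0, -1.0]]
force: [0.8, 0.1, -0.0]
finger_gap: 0.622
gripper_force: 0.1
```

Call:
step_arm:
  steps:
    - [-0.1,0,0,0,0,0,0.62]
    - [-0.2,0,0,0,0,0,0.62]
    - [-0.2,0,0,0,0,0,0.62]
    - [-0.2,0,0,0,0,0,0.62]

```text
clock: 14.35
eef_pos: [0.5757, -0.2552, 0.0663]
orientation: [[0.988, -0.155, -0.0], [-0.155, -0.988, -0.0], [-0.0, 0.0, -1.0]]
force: [-0.3, -0.4, -1.1]
finger_gap: 0.619
gripper_force: 0.1
```

Call:
step_arm:
  steps:
    - [-0.1,0,0,0,0,0,0.62]
    - [-0.2,0,0,0,0,0,0.62]
    - [-0.2,0,0,0,0,0,0.62]
    - [-0.2,0,0,0,0,0,0.62]

```text
clock: 14.85
eef_pos: [0.5737, -0.2549, 0.0663]
orientation: [[0.988, -0.155, -0.0], [-0.155, -0.988, -0.0], [-0.0, 0.0, -1.0]]
force: [0.4, 0.1, 0.4]
finger_gap: 0.622
gripper_force: 0.1
```

Call:
step_arm:
  steps:
    - [1,0,0,0,0,0,0.62]
    - [3,0,0,0,0,0,0.62]
    - [5,0,0,0,0,0,0.62]
    - [6,0,-2,0,0,0,0.62]
    - [6,0,-6,0,0,0,0.62]
    - [6,0,-10,0,0,0,0.62]
    - [6,0,-10,0,0,0,0.62]
    - [6,0,-10,0,0,0,0.62]

```text
clock: 15.85
eef_pos: [0.633, -0.264, 0.1657]
orientation: [[0.988, -0.154, -0.001], [-0.154, -0.988, 0.0], [-0.001, -0.0, -1.0]]
force: [-0.3, 1.0, -0.9]
finger_gap: 0.619
gripper_force: 0.0
```

```bash
python3 - <<'E'
from h import *
manip.capture('side');manip.capture('side')
ci=manip.camera_info('wrist');a=manip.capture('wrist');b=manip.capture('side');s=manip.state();print(s['clock'],s['eef_pos'],s['force'],s['finger_gap'])
q=np.array([.5603,-.2525,.103]); ex=np.array([.9877,-.1564,0]);ey=np.array([.1564,.9877,0])
cs=manip.camera_info('side')
for t in(.9,1.1,1.3,1.48):
    c=q+.07*np.cos(t)*ex-[0,0,.07*np.sin(t)]; m=q+.056*np.cos(t)*ex-[0,0,.056*np.sin(t)]
    print(t,(proj(ci,[c,m+.03*ey,m-.03*ey])-[170,60]).round().tolist(),proj(cs,[c,m+.03*ey]).round().tolist())
b=cv2.resize(b[90:190,330:430],None,fx=3.8,fy=3.8,interpolation=2);a=a[60:400,170:500]
o=np.zeros((380,720,3),np.uint8);o[:340,:330]=a;o[:,335:715]=b;save(o,'c3')
E
```

```text
16.05 [ 0.63237634 -0.26380934  0.16460031] [-0.05160761  0.22126474 -0.56056114] 0.6152303482574101
0.9 [[155.0, 164.0], [119.0, 179.0], [191.0, 179.0]] [[354.0, 135.0], [348.0, 136.0]]
1.1 [[155.0, 173.0], [120.0, 186.0], [190.0, 186.0]] [[356.0, 139.0], [350.0, 139.0]]
1.3 [[155.0, 184.0], [121.0, 194.0], [189.0, 195.0]] [[359.0, 142.0], [352.0, 142.0]]
1.48 [[155.0, 195.0], [121.0, 203.0], [188.0, 204.0]] [[362.0, 145.0], [355.0, 144.0]]
```

View pics/c3.png

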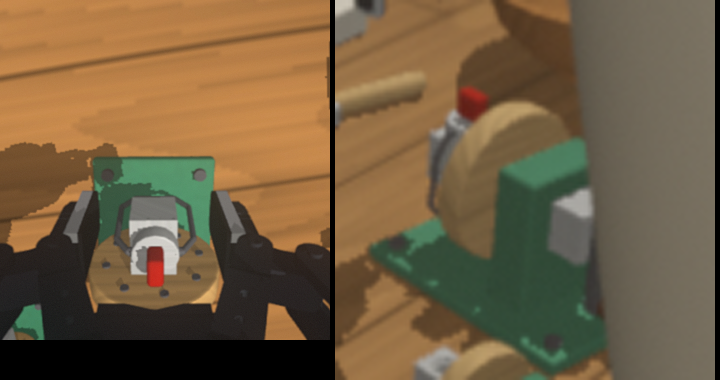

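The picture shows the pin seated upright with its red tab at (155,265). The ring hangs around the shaft, wires at columns of about 120 and 190, corners near row 200. I'll measure the angle without another view.

```bash
python3 - <<'E'
from h import *
im=cv2.imread('pics/c3.png')[150:262,100:212]
h=cv2.cvtColor(im,cv2.COLOR_BGR2HSV);d=cv2.inRange(h,(0,0,0),(180,70,110))
for r in range(36,100,4): print(r+150,''.join('#' if x else '.' for x in d[r,8:104]))
E
```

```text
186 ................................................................................................
190 ................................................................................................
194 ................................................................................................
198 ......................###.........................................#####.........................
202 ................#########...........................................##########..................
206 ...........##########.##...................................................########.............
210 ..........######......##.......................................................#####............
214 .........#######.....##........................................................#####............
218 .........######......##..##...........#####........##..........####.............#####...........
222 ........#######.....#...........................................................######..........
226 ........######......#.................................................#..........######.........
230 .......#######.................#############......................................#####.........
234 ....#########...............#############.............................##..........######........
238 ......#######.............########................................................#######.......
242 ......##########........####...................................................########.........
246 ...........#########..####.................................................#########............
```

```bash
python3 -c "
from station import manip
print(manip.sign_off())"
```

```text
the job is handed in; nothing more can be done
None
```

The job is handed in at about 16 s: the red pin sits collar-down in the largest stand's shaft hole, its ring hangs at about 1.48 rad (near its stop) around the shaft, the gripper is clear, and the blue pin was not touched.

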